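Slide a painting panel out over the drip tray and hold it

TASK

A wooden painting panel lies face down on the low work block, its two battens on top. Slide it straight out along its length, towards the side where the metal drip tray stands, until its leading edge is level with the upright steel marker blade in that tray; most of the panel then overhangs the block, so keep a firm hold on it (the rear batten is the place for that) to keep it flat, and never let it tip or lift it off the block. Finish while still holding it there (letting go would tip it into the tray), and leave the jar and the dropper bottle alone.

Things in the scene. Friction and masses are not known exactly. Their poses are not given: they have to be found in the camera images.
- panel_mid (a point): Centre of the loose panel's board, half-way through its thickness: pale wood, 180 mm (own x) by 300 mm (own y, its length) by 9 mm (z up), about 0.45 kg, centre of mass mid-board. Its ends lie 150 mm from this point along +y and -y. Two battens cross its top, 110 mm from this point along +y and -y (40 mm in from each end). It slides on the block by dry friction.
- batten_a (a point): Centre, half-way up, of the batten at the panel's +y end: a wooden strip fixed on the board, 160 mm along the panel's x, 18 mm along its y, 22 mm high (top 11 mm above this point, board's top face 11 mm below). Grip it from above across its 18 mm.
- batten_b (a point): The same for the like batten at the panel's -y end. The rear batten is the one farther from the tray.
- block: Fixed low work block under the panel: grey laminate top 200 mm (own x) by 300 mm (own y), 60 mm high; origin at the centre of its underside on the table, z up. The panel slides along the block's y, out over one of the ends 150 mm from the origin along +y or -y. The panel tips when its middle passes that end unless held down.
- tray: Fixed shallow open aluminium drip tray, 300 mm (own x) by 160 mm (own y), 18 mm high, on the table beyond one end of the block (+y or -y side, changing from start to start); origin at the centre of its underside. It carries the marker blade.
- mark (a point): Top of the upright dark steel marker blade standing in the tray, 125 mm along the tray's +x from its middle, so beside the panel's path; 5 mm thick along the slide, 22 mm wide, top 78 mm above the table. The panel's leading end has to come level with the middle of its thickness.
- stack: Fixed low stack of three thin spare boards, about 190 by 130 mm and 27 mm high, on the table beyond the other end of the block; origin at the centre of its underside. Not used.
- jar_mid (a point): Centre of a loose glass jar, 72 mm in diameter, 90 mm high; a bystander.
- dropper_mid (a point): Centre of a loose small amber dropper bottle, 32 mm in diameter, 75 mm high; a bystander.

How it is judged:
By the outcome, as a careful person would: the job done as asked, in the order asked, and still so for the second after the job is handed in, while the arm keeps its last pose, push and grip.
It also fails if it takes over 35 s, if anything falls off the work surface, if the arm or the gripper's body presses on something with over 40 N, if the wrist force passes 120 N, or if a joint passes its speed limit or range.

ROBOT

A 6-joint arm with a two-finger parallel gripper is mounted at the origin on the work surface. World frame = base frame: x ahead of the robot, y to its left, z up, the work surface at z = 0. Lengths are in m, angles in rad, forces in N, time in s.
With the tool pointing down it reaches from about 0.275 to 0.725 m from the base axis. Payload 5.6 kg.
Tool frame: the origin (TCP) lies between the finger pads; the fingertips stand 11 mm ahead of it and the grasp point (between the pads) lies 8 mm behind it (arm.finger_overhang is the z of the fingertips in the tool frame, in m); z points along the fingers, y is the direction in which the jaws open and shut (so a half turn about z gives the same grasp; the last joint's range is limited). The gripper opens to 85 mm and grips with 20 to 120 N. Pads are 22 mm wide; open, the fingers measure 114 mm over their backs; the gripper's body (76 mm by 85 mm) begins 54 mm behind the grasp point. The pads swing forward as they close: fully open they stand 13 mm farther back than shut.
Start: joints at [-0.913, 0.255, 0.108, 0, -1.424, -0.285], TCP at [0.2, -0.512, 0.242] pointing down, gripper open.
Joint ranges: [-2.95, 2.95], [-1.21, 1.97], [-1.09, 1.5], [-2.87, 1.71], [-2.94, -0.07], [-3.05, 3.05]. Speed limits (rad/s): [2.57, 2.57, 3.14, 3.14, 3.14, 3.14].

INTERFACE

Orientations are given as a unit quaternion [x, y, z, w].
In Python, from plant import sensors, viewer, job_done, arm gives the robot as it stands.
- The arm moves only by the tool arm_command, never from a script. Its argument "targets" is a list of rows, each an object with "xyz": the shift along the tool's x, y, z as a fraction of full scale, a list of three; "twist": the turn about the tool's z as a fraction of full scale; "hand": the closure in counts, from 0 (fully open) to 255 (shut). A call has 1 to 20 rows; each row shifts and turns the commanded pose from where the row before left it, along the tool's axes as they then stand; what a row does not reach is not made up. Full scale, the value 1, is 150 mm for a shift and 2 rad for a turn. A row lasts 1/10 s, in which the tool goes at most 50 mm and 8.59 degrees, less where a joint would pass 70% of its speed; a pose out of reach is approached as far as the arm can. A call with a number of a shift or a turn outside -1 to 1 is refused whole. A call with a gripper value outside its range is refused whole. The fingers move at their own pace and stop on an object; "squeeze" is the grip in N (left out, the last holds). Time passes only in rows, so rows that do not move let the fingers close. It gives the time, the measured TCP pose, the force and the opening at its end, in the units of the state.
- sensors.get_state(): the state, without advancing time (a new reading comes with each control period).
- viewer.camera(name): name is "scene" or "top"; returns the picture (400x640x3 uint8, red, green, blue); there is no depth.
- viewer.calibration(name): a dict with "fx", "fy", "cx", "cy" (pixels), "k1" (the pictures are not rectified: a ray, as slopes to the right and down, at radius r is drawn at 1 + k1 r^2 times it, then the intrinsics apply), "rvec" (rotation vector, rad) and "tvec" (3), from world to camera coordinates, as OpenCV has them. Camera axes: x right, y down, z forward; pixel columns grow to the right and rows downward; lengths in m; the calibration is good to about 2 mm. A picture is of the moment at which its call begins. calibration takes no time and is no camera call.
- job_done(): hands the job in, once; it reports no verdict.
The state is a dict: "t": time; "joint_positions": joint angles; "joint_vel": joint speeds; "tau": joint torques, N m; "tool_pos": TCP position; "ee_rot": TCP orientation; "force": force on the tool from outside, world axes, zero at the start; "wrist_torque": the same for the moment, N m; "grip_width": opening from 0.0 (shut) to 1.0 (fully open).
Only numpy, scipy, OpenCV 4.12 (cv2) and the standard library are available. Lean on these libraries where they do the work, as an engineer would, in place of code of your own. Each camera call takes 0.05 s, during which the arm holds its last target.

## Working session

There is one attempt and no reset: what is moved stays moved. The work goes in short steps, Python scripts to look and compute and a tool call to move; the robot and the scene stay as the last step left them, time stands still between calls to the robot, and variables do not carry over. Pictures are saved under pics/ and viewed, and the job is handed in when it is done.

Besides the shell and the picture viewer there is one more tool, called after "Request:" as name([rows], argument=value, ...), one row to a line, values as JSON. arm_command: Moves the arm, as the interface text tells. Its arguments: {"type":"object","properties":{"targets":{"type":"array"},"squeeze":{"type":"number"}},"required":["targets"]}

```bash
ls; mkdir -p pics; python3 - <<'E'
from plant import sensors, viewer, arm
import cv2
for n in("scene","top"):
    im=viewer.camera(n); cv2.imwrite(f"pics/{n}0.png",im[:,:,::-1]); print(n,viewer.calibration(n))
print(sensors.get_state()); print(arm.finger_overhang)
E
```

```text
pics
scene {'fx': 437.0758703345795, 'fy': 437.0758703345795, 'cx': 321.6449883701768, 'cy': 199.43800396408957, 'k1': -0.043446215419509604, 'rvec': array([ 2.11689323,  1.54012516, -0.48037382]), 'tvec': array([-0.24303759, -0.45514647,  1.37725573])}
top {'fx': 440.130784598525, 'fy': 440.130784598525, 'cx': 314.1200733644576, 'cy': 197.84486787238222, 'k1': -0.02439044039330145, 'rvec': array([ 2.13978954, -2.10013093,  0.21023651]), 'tvec': array([0.0326172 , 0.65607583, 0.96126274])}
{'t': 0.1, 'joint_positions': array([-9.13428538e-01,  2.55728873e-01,  1.07122218e-01, -4.65213537e-04,
       -1.42392248e+00, -2.84600977e-01]), 'joint_vel': array([ 8.50069508e-04, -8.54847627e-04,  3.90407189e-03,  2.58284653e-03,
        5.43375427e-04,  5.53951680e-05]), 'tau': array([-2.56320433e-03, -3.87605453e+01,  2.38472539e+01,  5.37786037e+00,
       -3.79080215e-03, -2.18335379e-05]), 'tool_pos': array([ 0.20021015, -0.51179601,  0.24145337]), 'ee_rot': array([-1.85272435e-01,  9.82686787e-01,  8.76471514e-04, -1.88120316e-04]), 'force': array([0.85006381, 0.7727244 , 0.43281541]), 'wrist_torque': array([-0.00320207,  0.01578937,  0.01311918]), 'grip_width': 0.9981787859448472}
0.011
```

View pics/scene0.png

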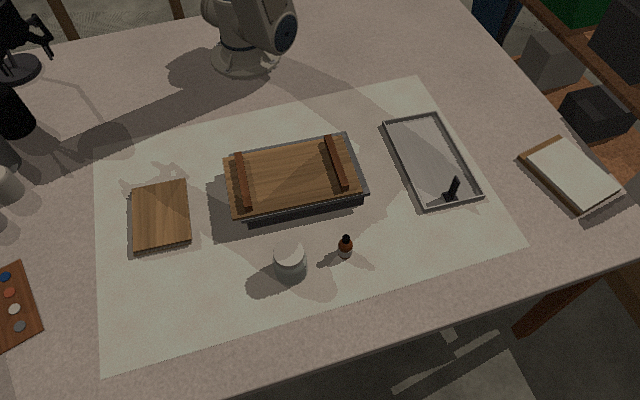

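View pics/top0.png

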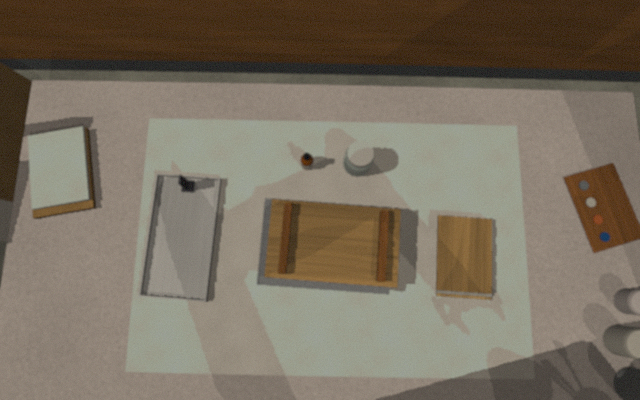

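Both views show the panel on the block and the tray on the opposite side from the stack. In the top view the tray is at columns 145-220, the blade near (187,184) and the stack near (465,257). The jar is near (360,157) and the dropper near (307,160). Next I'll zoom in to get corners.

```bash
cat > h.py <<'E'
import numpy as np, cv2
from plant import viewer
def ray(n,uv):
    c=viewer.calibration(n); R,_=cv2.Rodrigues(c['rvec'])
    x=(uv[0]-c['cx'])/c['fx']; y=(uv[1]-c['cy'])/c['fy']; rd=np.hypot(x,y); r=rd
    for _ in range(20): r=rd/(1+c['k1']*r*r)
    s=r/rd if rd>0 else 1
    return -R.T@c['tvec'], R.T@np.array([x*s,y*s,1])
def pt(n,uv,z):
    o,d=ray(n,uv); return o+d*(z-o[2])/d[2]
def px(n,X):
    c=viewer.calibration(n); R,_=cv2.Rodrigues(c['rvec'])
    p=R@np.asarray(X)+c['tvec']; a=p[:2]/p[2]; a=a*(1+c['k1']*a@a)
    return np.array([c['fx']*a[0]+c['cx'],c['fy']*a[1]+c['cy']])
def crop(n,src,x0,y0,x1,y1,k,out):
    im=cv2.imread(src)[y0:y1,x0:x1]; cv2.imwrite(out,cv2.resize(im,None,fx=k,fy=k,interpolation=cv2.INTER_CUBIC))
E
python3 - <<'E'
from h import *
crop('top','pics/top0.png',250,185,415,300,4.8,'pics/t_p.png')
crop('top','pics/top0.png',135,165,235,305,4,'pics/t_t.png')
crop('s','pics/scene0.png',205,125,385,235,4.4,'pics/s_p.png')
crop('s','pics/scene0.png',375,100,495,220,4.8,'pics/s_t.png')
E
```

```text
(no output)
```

View pics/t_p.png

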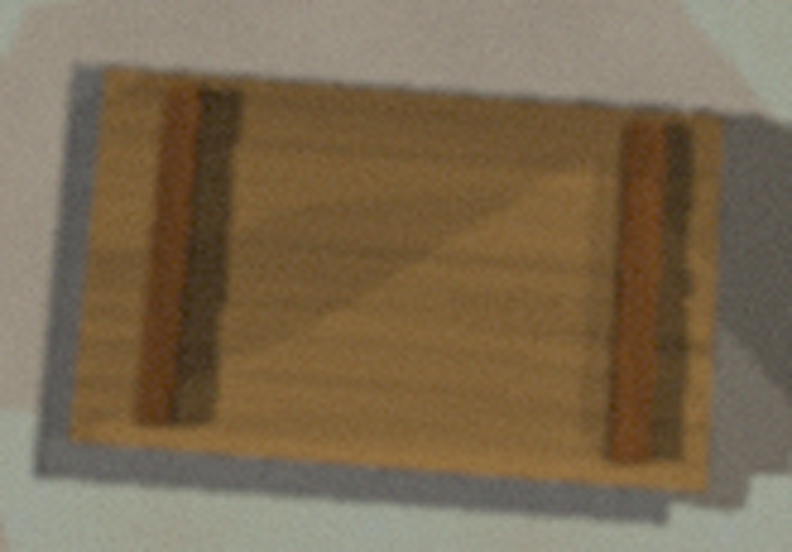

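View pics/t_t.png

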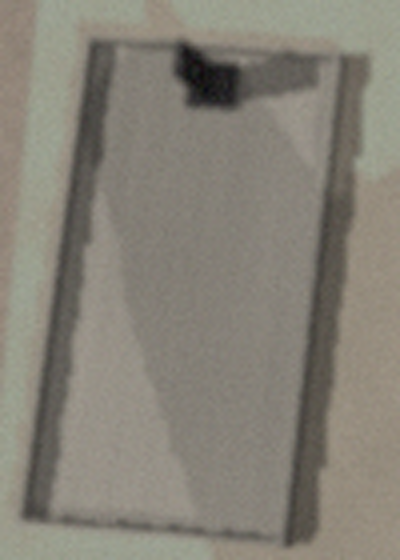

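View pics/s_p.png

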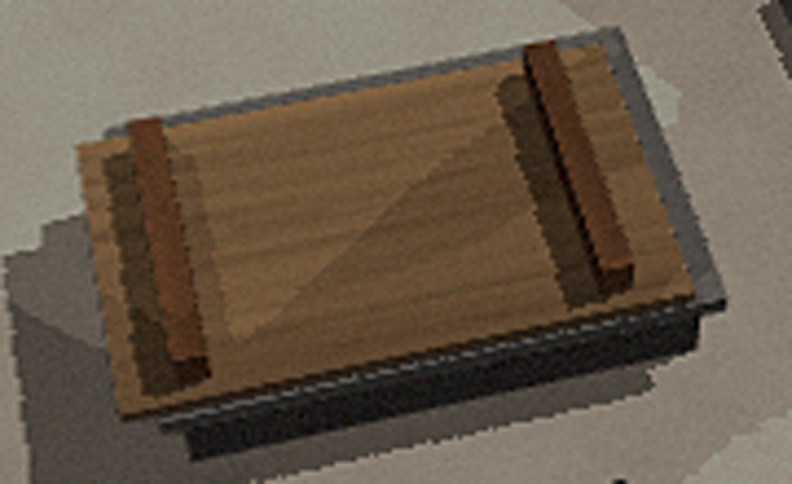

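View pics/s_t.png

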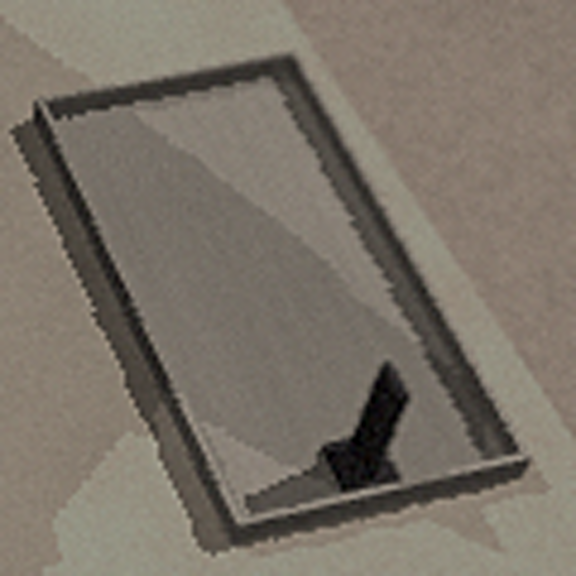

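```bash
python3 - <<'E'
from h import *
np.set_printoptions(precision=4,suppress=True)
def go(n,x0,y0,k,z,pts,lab):
    P=np.array([pt(n,((u+.5)/k-.5+x0,(v+.5)/k-.5+y0),z)[:2] for u,v in pts]); print(lab,n); print(P)
    d=np.diff(np.vstack([P,P[:1]]),axis=0);print(' len',np.linalg.norm(d,axis=1),'ang',np.degrees(np.arctan2(d[:,1],d[:,0])),'mean',P.mean(0))
go('top',250,185,4.8,.069,[(105,68),(722,115),(707,490),(70,440)],'panel')
go('scene',205,125,4.4,.069,[(692,293),(120,412),(78,146),(606,43)],'panel')
go('top',250,185,4.8,.06,[(72,65),(38,475),(668,522)],'block')
go('scene',205,125,4.4,.06,[(618,28),(725,302),(165,428)],'block')
go('top',250,185,4.8,.091,[(168,88),(198,91),(172,425),(137,422)],'bat front')
go('top',250,185,4.8,.091,[(625,120),(662,122),(652,460),(610,460)],'bat rear')
go('scene',205,125,4.4,.091,[(128,121),(158,121),(207,357),(172,360)],'bat rear')
go('scene',205,125,4.4,.091,[(525,46),(552,43),(633,263),(602,268)],'bat front')
go('top',135,165,4,.018,[(93,42),(343,55),(290,543),(25,518)],'tray')
go('scene',375,100,4.8,.018,[(38,103),(293,57),(528,460),(240,522)],'tray')
go('top',135,165,4,.078,[(180,43),(180,70)],'blade')
go('scene',375,100,4.8,.078,[(388,362),(408,397)],'blade')
crop('t','pics/top0.png',172,168,202,198,20,'pics/t_b.png')
crop('t','pics/scene0.png',435,165,470,208,14,'pics/s_b.png')
E
```

```text
panel top
[[ 0.6503  0.1436]
 [ 0.6329 -0.1541]
 [ 0.4555 -0.1438]
 [ 0.4731  0.1535]]
 len [0.2982 0.1777 0.2978 0.1774] ang [-93.3389 176.6805  86.611   -3.184 ] mean [ 0.553  -0.0002]
panel scene
[[ 0.6516  0.1418]
 [ 0.6316 -0.1542]
 [ 0.4551 -0.1426]
 [ 0.4732  0.1575]]
 len [0.2967 0.1769 0.3007 0.1791] ang [-93.8533 176.2484  86.5451  -5.0332] mean [0.5529 0.0006]
block top
[[ 0.6532  0.1606]
 [ 0.4568  0.1688]
 [ 0.4405 -0.127 ]]
 len [0.1966 0.2963 0.3577] ang [177.6079 -93.1549  53.5091] mean [0.5168 0.0675]
block scene
[[ 0.4565  0.1711]
 [ 0.6565  0.159 ]
 [ 0.6419 -0.1349]]
 len [0.2003 0.2943 0.3578] ang [ -3.4557 -92.8458 121.1988] mean [0.5849 0.0651]
bat front top
[[0.637  0.1114]
 [0.6359 0.0973]
 [0.4804 0.1048]
 [0.4815 0.1208]]
 len [0.0142 0.1556 0.0161 0.1558] ang [-94.7047 177.2405  86.2552  -3.4437] mean [0.5587 0.1086]
bat rear top
[[ 0.6258 -0.1039]
 [ 0.6252 -0.1213]
 [ 0.4686 -0.1147]
 [ 0.4683 -0.0955]]
 len [0.0174 0.1567 0.0192 0.1578] ang [-92.0587 177.5711  90.9707  -3.0579] mean [ 0.547  -0.1089]
bat rear scene
[[ 0.4657 -0.1131]
 [ 0.4708 -0.0977]

[... 201 characters left out ...]
 0.1129]
 [0.637  0.0968]]
 len [0.0151 0.1562 0.0161 0.1569] ang [ 80.4871  -3.207  -96.7583 176.3914] mean [0.5598 0.1095]
tray top
[[0.7142 0.4311]
 [0.7088 0.2762]
 [0.4159 0.29  ]
 [0.4268 0.4465]]
 len [0.155  0.2933 0.1569 0.2878] ang [-91.976  177.3023  86.0108  -3.0687] mean [0.5664 0.3609]
tray scene
[[0.4166 0.2955]
 [0.4277 0.4505]
 [0.722  0.4358]
 [0.7109 0.2813]]
 len [0.1554 0.2947 0.1549 0.2946] ang [ 85.9131  -2.8462 -94.1265 177.2497] mean [0.5693 0.3658]
blade top
[[0.6998 0.3583]
 [0.6838 0.357 ]]
 len [0.0161 0.0161] ang [-175.523    4.477] mean [0.6918 0.3577]
blade scene
[[0.6813 0.3616]
 [0.7031 0.3608]]
 len [0.0218 0.0218] ang [ -2.079 177.921] mean [0.6922 0.3612]
```

View pics/t_b.png

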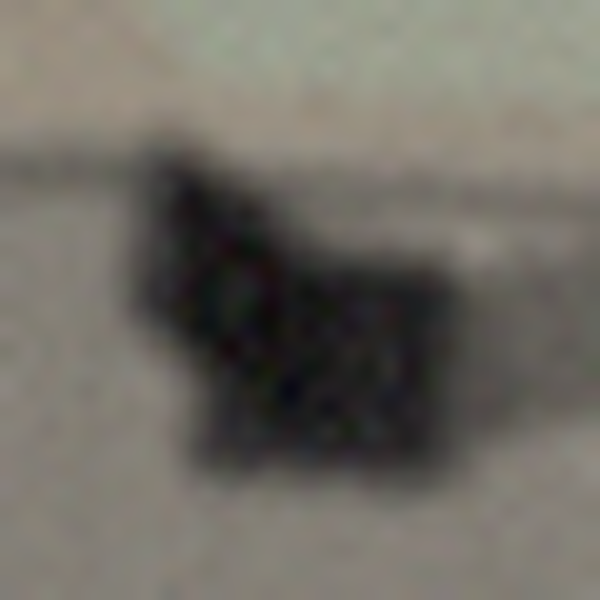

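View pics/s_b.png

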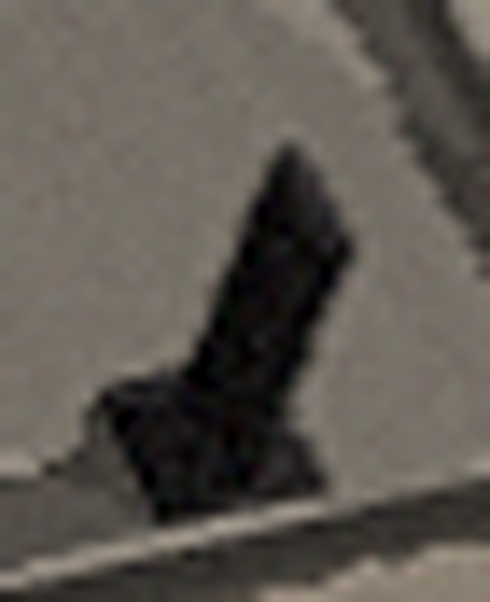

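The two cameras agree to about 1 mm on the panel:
- Panel centre: (0.553, 0.000), with its long axis at 86.8°.
- Rear batten centre: (0.547, -0.109), with its top at 0.091.
- Blade: about (0.692, 0.3595).
- Needed travel: about 0.216 m along tool y.

The measured sizes match those given to within 3 mm. The move is a twist of about 0.43 rad, then the approach.

Request:
arm_command([
  {"xyz":[0,0,0],"twist":0.071,"hand":0},
  {"xyz":[0,0,0],"twist":0.071,"hand":0},
  {"xyz":[0,0,0],"twist":0.072,"hand":0},
  {"xyz":[-0.127,0.165,0.04],"twist":0,"hand":0},
  {"xyz":[-0.127,0.165,0.04],"twist":0,"hand":0},
  {"xyz":[-0.127,0.165,0.04],"twist":0,"hand":0},
  {"xyz":[-0.127,0.165,0.04],"twist":0,"hand":0},
  {"xyz":[-0.127,0.165,0.04],"twist":0,"hand":0},
  {"xyz":[-0.127,0.165,0.04],"twist":0,"hand":0},
  {"xyz":[-0.127,0.165,0.04],"twist":0,"hand":0},
  {"xyz":[-0.127,0.165,0.04],"twist":0,"hand":0},
  {"xyz":[-0.127,0.165,0.04],"twist":0,"hand":0},
  {"xyz":[-0.127,0.165,0.04],"twist":0,"hand":0},
  {"xyz":[-0.127,0.165,0.04],"twist":0,"hand":0},
  {"xyz":[-0.127,0.165,0.04],"twist":0,"hand":0},
  {"xyz":[-0.127,0.165,0.04],"twist":0,"hand":0},
  {"xyz":[-0.127,0.165,0.04],"twist":0,"hand":0},
  {"xyz":[-0.127,0.165,0.04],"twist":0,"hand":0},
  {"xyz":[-0.127,0.165,0.04],"twist":0,"hand":0},
  {"xyz":[-0.127,0.165,0.04],"twist":0,"hand":0},
], squeeze=60)

```text
t: 2.1
tool_pos: [0.5473, -0.1088, 0.1396]
ee_rot: [0.028, 1.0, 0.0, -0.0]
force: [0.7, -0.7, -0.1]
grip_width: 1.0
```

Request:
arm_command([
  {"xyz":[0,0,0],"twist":0,"hand":0},
  {"xyz":[0,0,0],"twist":0,"hand":0},
])

```text
t: 2.3
tool_pos: [0.5467, -0.1094, 0.1395]
ee_rot: [0.027, 1.0, -0.0, -0.001]
force: [-0.1, -0.2, -0.7]
grip_width: 1.001
```

```bash
cat >> h.py <<'E'
def tool(goal):
    from plant import sensors
    from scipy.spatial.transform import Rotation as Ro
    s=sensors.get_state(); R=Ro.from_quat(s['ee_rot']).as_matrix()
    print('t',s['t'],'pos',s['tool_pos'].round(4),'yang',np.degrees(np.arctan2(R[1,1],R[0,1])).round(2),'z',R[:,2].round(3),'F',s['force'].round(1),s['grip_width'])
    print('tool-axis delta frac',(R.T@(np.array(goal)-s['tool_pos'])/.15).round(4))
E
python3 - <<'E'
from h import *
tool([.547,-.1093,.0825])
im=viewer.camera('top');cv2.imwrite('pics/top1.png',im[:,:,::-1])
im=viewer.camera('scene');cv2.imwrite('pics/scene1.png',im[:,:,::-1])
E
```

```text
t 2.3 pos [ 0.5467 -0.1094  0.1395] yang 86.9 z [-0.002 -0.    -1.   ] F [-0.1 -0.2 -0.7] 1.0014506250715411
tool-axis delta frac [-0.0024  0.001   0.3799]
```

View pics/scene1.png

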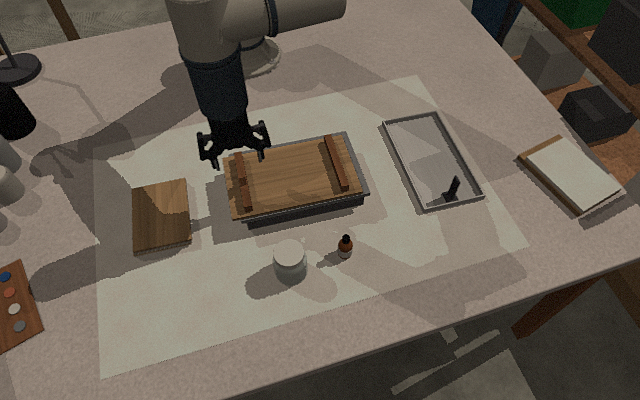

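The open fingers straddle the rear batten, around (238,180) in the scene view. Next I descend, then close.

Request:
arm_command([
  {"xyz":[0,0,0.09],"twist":0,"hand":0},
  {"xyz":[0,0,0.09],"twist":0,"hand":0},
  {"xyz":[0,0,0.09],"twist":0,"hand":0},
  {"xyz":[0,0,0.06],"twist":0,"hand":0},
  {"xyz":[0,0,0.04],"twist":0,"hand":0},
  {"xyz":[0,0,0],"twist":0,"hand":0},
])

```text
t: 3.0
tool_pos: [0.5464, -0.1103, 0.0843]
ee_rot: [0.028, 1.0, -0.0, -0.001]
force: [-0.1, -0.4, -0.0]
grip_width: 1.003
```

Request:
arm_command([
  {"xyz":[0,0,0],"twist":0,"hand":120},
  {"xyz":[0,0,0],"twist":0,"hand":150},
  {"xyz":[0,0,0],"twist":0,"hand":180},
  {"xyz":[0,0,0],"twist":0,"hand":210},
  {"xyz":[0,0,0],"twist":0,"hand":255},
  {"xyz":[0,0,0],"twist":0,"hand":255},
  {"xyz":[0,0,0],"twist":0,"hand":255},
  {"xyz":[0,0,0],"twist":0,"hand":255},
], squeeze=60)

```text
t: 3.8
tool_pos: [0.5473, -0.1101, 0.0853]
ee_rot: [0.028, 1.0, -0.0, 0.0]
force: [-0.5, 0.5, 5.0]
grip_width: 0.193
```

```bash
python3 - <<'E'
from h import *
tool([.547,-.1093,.0825])
im=viewer.camera('top');cv2.imwrite('pics/top2.png',im[:,:,::-1])
im=viewer.camera('scene');cv2.imwrite('pics/scene2.png',im[:,:,::-1])
crop('s','pics/scene2.png',205,105,385,235,4.4,'pics/s_p2.png')
E
```

```text
t 3.8 pos [ 0.5473 -0.1101  0.0853] yang 86.85 z [ 0.001 -0.    -1.   ] F [-0.5  0.5  5. ] 0.19329649050536982
tool-axis delta frac [0.0022 0.0051 0.0188]
```

View pics/s_p2.png

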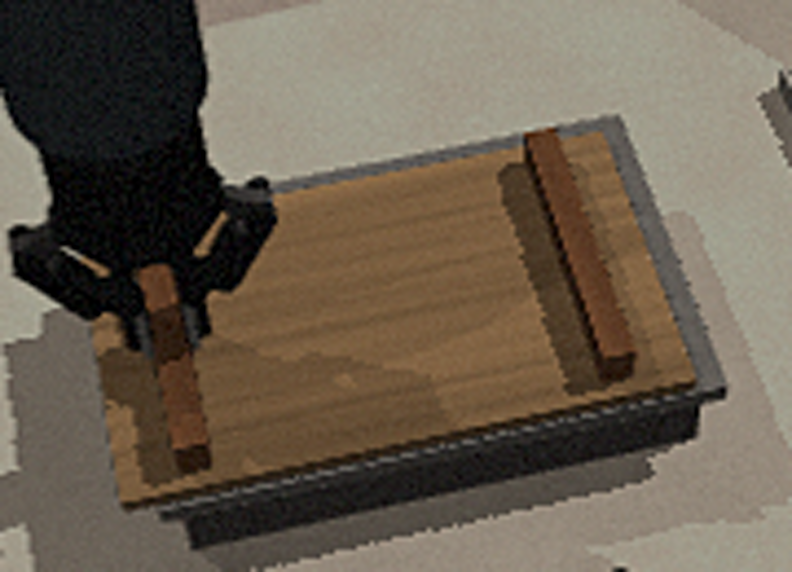

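The grip holds: the opening is about 16 mm on the 18 mm batten, with about 5 N of gentle downward push. The scene crop shows both pads on the batten and the board flat. Now I slide most of the way along tool y.

Request:
arm_command([
  {"xyz":[0,0.03,0],"twist":0,"hand":255},
  {"xyz":[0,0.05,0],"twist":0,"hand":255},
  {"xyz":[0,0.07,0],"twist":0,"hand":255},
  {"xyz":[0,0.07,0],"twist":0,"hand":255},
  {"xyz":[0,0.07,0],"twist":0,"hand":255},
  {"xyz":[0,0.07,0],"twist":0,"hand":255},
  {"xyz":[0,0.07,0],"twist":0,"hand":255},
  {"xyz":[0,0.07,0],"twist":0,"hand":255},
  {"xyz":[0,0.05,0],"twist":0,"hand":255},
  {"xyz":[0,0.03,0],"twist":0,"hand":255},
  {"xyz":[0,0,0],"twist":0,"hand":255},
], squeeze=80)

```text
t: 5.0
tool_pos: [0.552, -0.0233, 0.0854]
ee_rot: [0.027, 1.0, -0.001, 0.0]
force: [-0.8, -2.6, 5.6]
grip_width: 0.188
```

```bash
python3 - <<'E'
from h import *
tool([.547,-.1093,.0825])
im=viewer.camera('scene');cv2.imwrite('pics/scene3.png',im[:,:,::-1])
E
```

```text
t 5.0 pos [ 0.552  -0.0233  0.0854] yang 86.89 z [ 0.001 -0.001 -1.   ] F [-0.8 -2.6  5.6] 0.18775152101223228
tool-axis delta frac [ 0.0019 -0.5742  0.0199]
```

View pics/scene3.png

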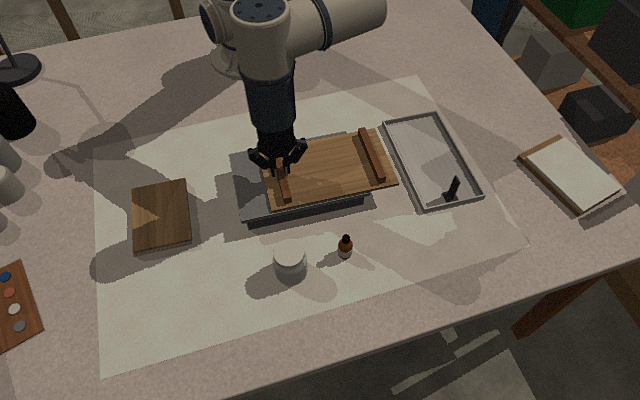

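The panel moved 87 mm, still straight and flat, with the leading edge now near (385,155)-(397,185). I'll go another 108 mm, then measure.

Request:
arm_command([
  {"xyz":[0,0.03,0],"twist":0,"hand":255},
  {"xyz":[0,0.05,0],"twist":0,"hand":255},
  {"xyz":[0,0.07,0],"twist":0,"hand":255},
  {"xyz":[0,0.07,0],"twist":0,"hand":255},
  {"xyz":[0,0.07,0],"twist":0,"hand":255},
  {"xyz":[0,0.07,0],"twist":0,"hand":255},
  {"xyz":[0,0.07,0],"twist":0,"hand":255},
  {"xyz":[0,0.07,0],"twist":0,"hand":255},
  {"xyz":[0,0.07,0],"twist":0,"hand":255},
  {"xyz":[0,0.07,0],"twist":0,"hand":255},
  {"xyz":[0,0.05,0],"twist":0,"hand":255},
  {"xyz":[0,0.03,0],"twist":0,"hand":255},
  {"xyz":[0,0,0],"twist":0,"hand":255},
  {"xyz":[0,0,0],"twist":0,"hand":255},
])

```text
t: 6.45
tool_pos: [0.5578, 0.0843, 0.0854]
ee_rot: [0.027, 1.0, -0.001, 0.0]
force: [-1.2, -3.1, 6.4]
grip_width: 0.188
```

```bash
python3 - <<'E'
from h import *
tool([.547,-.1093,.0825])
for n,b in(('scene',(380,110,490,220)),('top',(160,165,270,295))):
    im=viewer.camera(n);cv2.imwrite(f'pics/{n}4.png',im[:,:,::-1])
    crop('s',f'pics/{n}4.png',*b,5 if n=='scene' else 4.6,f'pics/{n}4c.png')
E
```

```text
t 6.45 pos [0.5578 0.0843 0.0854] yang 86.88 z [ 0.001 -0.001 -1.   ] F [-1.2 -3.1  6.4] 0.18824332647001918
tool-axis delta frac [ 0.0018 -1.2927  0.0208]
```

View pics/scene4c.png

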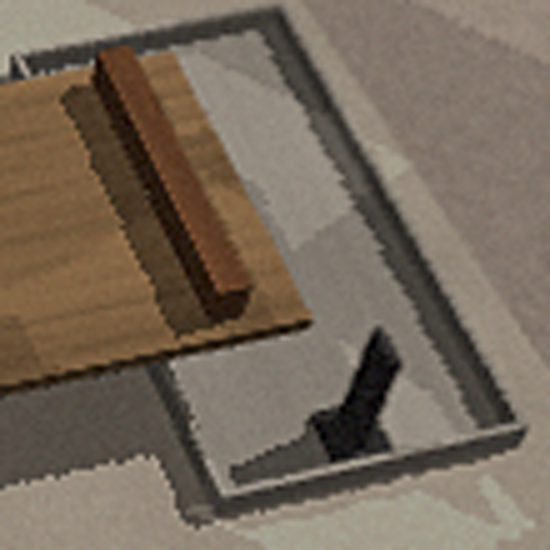

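View pics/top4c.png

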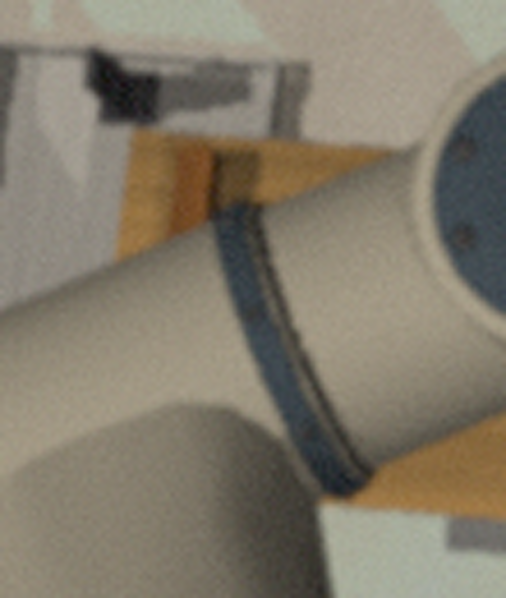

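View pics/scene4.png

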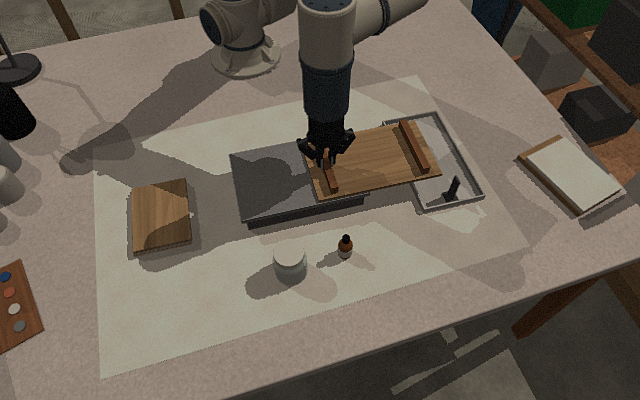

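```bash
python3 - <<'E'
from h import *
np.set_printoptions(precision=4,suppress=True)
a=np.radians(86.88);u=np.array([np.cos(a),np.sin(a),0])
def cr(n,x0,y0,k,z,q): return pt(n,((q[0]+.5)/k-.5+x0,(q[1]+.5)/k-.5+y0),z)
print('scene edge',[ (p,p@u) for p in (cr('scene',380,110,5,.069,q) for q in((310,322),(245,190),(180,54)))])
print('scene blade',(p:=pt('scene',(456.68,179.04),.078)),p@u)
print('top edge',[ (p,p@u) for p in (cr('top',160,165,4.6,.069,q) for q in((135,130),(115,262)))])
print('top blade',(p:=pt('top',(179.78,179.28),.078)),p@u)
# blade two-ray height check
o1,d1=ray('scene',(456.68,179.04));o2,d2=ray('top',(179.78,179.28))
A=np.c_[d1,-d2];s=np.linalg.lstsq(A,o2-o1,rcond=None)[0];print(o1+d1*s[0],o2+d2*s[1])
# blade pixel mask in scene, and colour profile of top edge across leading edge
g=cv2.imread('pics/scene0.png').max(2);print(g[172:184,448:466])
g=cv2.imread('pics/top0.png').max(2);print(g[174:188,175:190])
E
```

```text
scene edge [(array([0.663 , 0.3374, 0.069 ]), np.float64(0.37295806853384145)), (array([0.5794, 0.3441, 0.069 ]), np.float64(0.3751575338997916)), (array([0.4853, 0.3529, 0.069 ]), np.float64(0.3787640818490776))]
scene blade [0.6926 0.3588 0.078 ] 0.3960168925208311
top edge [(array([0.6606, 0.3361, 0.069 ]), np.float64(0.3715515224291152)), (array([0.5932, 0.3412, 0.069 ]), np.float64(0.372960372698123))]
top blade [0.6905 0.3572 0.078 ] 0.3942526890517706
[0.6917 0.3598 0.0764] [0.6911 0.3579 0.0757]
[[120 118 112 120 111 123 121 116 115 118 114 114 113 117 118  96  79  80]
 [117 115 117 115 114 120 117 119 117 114 115 113 117 122 118  95  65  79]
 [118 116 116 117 117 125 122 126 124 117 116 115 115 113 118  87  59  61]
 [116 119 114 117 117 123 113  69  91 123 115 117 115 118 117 124  94  54]
 [117 122 119 117 120 112  70  28  64 106 120 115 118 118 118 120  97  55]
 [118 118 116 119 123 108  30  21  48  63 106 116 114 115 115 118 120  93]
 [117 122 121 121 118  81  15  19  45  54 102 122 118 115 117 119 123 124]
 [117 116 120 125 105  27  15  19  31  44  63 105 116 118 114 119 
[... 492 characters left out ...]
3 129]
 [116 114 107  95  71  56  33  47  62  81  91 105 108 115 115]
 [130 126 124 101  72  45  28  28  41  44  71  89 108 111 112]
 [131 133 125 103  76  50  30  27  36  39  55  75  90 112 114]
 [130 133 124  98  70  56  30  32  27  22  33  55  66  81  91]
 [130 132 120  93  66  47  36  22  31  33  29  35  45  51  50]
 [131 130 118  91  56  49  29  26  34  36  26  28  21  34  32]
 [130 128 123  95  64  42  31  26  36  28  19  27  24  26  36]
 [132 128 127 112  88  63  32  21  26  29  16  30  23  35  31]
 [135 126 126 125 110  89  57  37  22  30  25  26  28  27  41]
 [132 130 130 131 128 111  83  48  38  21  27  27  22  28  34]
 [129 125 132 135 137 123 100  66  42  36  32  20  29  34  32]]
```

The corner estimates leave about 20-23 mm to go. I'll refine the leading-edge position with sub-pixel edge fits, using the same method before and after.

```bash
cat >> h.py <<'E'
a=np.radians(86.88);U=np.array([np.cos(a),np.sin(a),0]);V=np.array([np.sin(a),-np.cos(a),0])
def edge(n,src,u0,vs,z,span=.018,dark=False):
    """sub-pixel: sample image (a-channel/b-channel) along world slide direction at lateral offsets v; strongest gradient"""
    im=cv2.GaussianBlur(cv2.imread(src),(0,0),0.8); lab=cv2.cvtColor(im.astype(np.float32)/255,cv2.COLOR_BGR2LAB)
    ch=lab[:,:,0] if dark else lab[:,:,2]
    out=[]
    for v in vs:
        t=np.arange(-span,span,.0005)
        P=np.array([px(n,(u0+q)*U+v*V+np.array([0,0,z])) for q in t]).astype(np.float32)
        s=cv2.remap(ch,P[None,:,0],P[None,:,1],cv2.INTER_LINEAR)[0]
        hi=s[:8].mean();lo=s[-8:].mean();m=(hi+lo)/2
        c=np.where(np.diff(np.sign(s-m))!=0)[0]
        if len(c): i=c[np.argmin(abs(c-len(t)/2))]; out.append((v,u0+t[i]+.0005*(m-s[i])/(s[i+1]-s[i]),abs(hi-lo)))
    return np.array(out)
E
python3 - <<'E'
from h import *
np.set_printoptions(precision=4,suppress=True)
c=np.array([.553,0,0]);print('v centre',c@V)
v0=c@V
for n,k,u0,vs in(('top','0',.18,np.linspace(-.07,.07,8)),('scene','0',.18,np.linspace(-.07,.07,8)),('top','4',.374,np.linspace(.04,.08,5)),('scene','4',.374,np.linspace(-.07,.07,8))):
    e=edge(n,f'pics/{n}{k}.png',u0,v0+vs,.069);print(n,k,'mean u',e[:,1].mean());print(e)
for n in('top','scene'):
    e=edge(n,f'pics/{n}0.png',.03-.15,v0+np.linspace(-.07,.07,8),.069);print(n,'rear',e[:,1].mean(),e[:,1])
E
```

```text
v centre 0.5521803060312572
top 0 mean u 0.17839484728332172
[[ 0.4822  0.1788 20.0754]
 [ 0.5022  0.1788 18.7508]
 [ 0.5222  0.1785 17.6033]
 [ 0.5422  0.1783 18.589 ]
 [ 0.5622  0.1786 20.5146]
 [ 0.5822  0.1783 20.0023]
 [ 0.6022  0.1781 20.0634]
 [ 0.6222  0.1778 19.0447]]
scene 0 mean u 0.1791756794097346
[[ 0.4822  0.1796 12.1947]
 [ 0.5022  0.1795 11.8565]
 [ 0.5222  0.1794 11.2804]
 [ 0.5422  0.1792 10.795 ]
 [ 0.5622  0.1794 12.3909]
 [ 0.5822  0.1788 12.285 ]
 [ 0.6022  0.1789 11.8768]
 [ 0.6222  0.1787 11.0768]]
top 4 mean u 0.3729943106137333
[[ 0.5922  0.373  25.5096]
 [ 0.6022  0.3733 24.9887]
 [ 0.6122  0.373  22.3125]
 [ 0.6222  0.3729 23.3657]
 [ 0.6322  0.3727 20.8638]]
scene 4 mean u 0.3751538272588532
[[ 0.4822  0.3754 15.2902]
 [ 0.5022  0.3752 13.5699]
 [ 0.5222  0.3755 12.7254]
 [ 0.5422  0.3749 12.9955]
 [ 0.5622  0.3746 15.3623]
 [ 0.5822  0.3754 15.4186]
 [ 0.6022  0.3754 15.624 ]
 [ 0.6222  0.3749 14.3891]]
top rear -0.1205002238193192 [-0.1197 -0.1202 -0.1203 -0.1204 -0.1212 -0.1201 -0.1209 -0.1214]Traceback (most recent call last):
  File "<stdin>", line 8, in <module>
  File "h.py", line 31, in edge
    P=np.array([px(n,(u0+q)*U+v*V+np.array([0,0,z])) for q in t]).astype(np.float32)
                ~~^^^^^^^^^^^^^^^^^^^^^^^^^^^^^^^^^^
  File "h.py", line 12, in px
    c=viewer.calibration(n); R,_=cv2.Rodrigues(c['rvec'])
ValueError: time passes only in moves, steps and waits
```

The refined edge reads 0.3730 (top) and 0.3752 (scene), against the blade at 0.3943 and 0.3960. That leaves 21.3 and 20.8 mm, so I'll move 21 mm, which is 0.14 of full scale.

Request:
arm_command([
  {"xyz":[0,0.02,0],"twist":0,"hand":255},
  {"xyz":[0,0.03,0],"twist":0,"hand":255},
  {"xyz":[0,0.04,0],"twist":0,"hand":255},
  {"xyz":[0,0.03,0],"twist":0,"hand":255},
  {"xyz":[0,0.02,0],"twist":0,"hand":255},
  {"xyz":[0,0,0],"twist":0,"hand":255},
  {"xyz":[0,0,0],"twist":0,"hand":255},
  {"xyz":[0,0,0],"twist":0,"hand":255},
])

```text
t: 7.35
tool_pos: [0.559, 0.1046, 0.0855]
ee_rot: [0.027, 1.0, -0.001, 0.0]
force: [-0.4, -4.7, 6.6]
grip_width: 0.183
```

```bash
sed -i 's/^def ray/import functools\nC=functools.lru_cache(None)(viewer.calibration)\ndef ray/; s/c=viewer.calibration(n)/c=C(n)/' h.py
python3 - <<'E'
from h import *
np.set_printoptions(precision=4,suppress=True)
tool([.547,-.1093,.0825])
for n,b in(('scene',(380,110,490,220)),('top',(160,165,270,295))):
    im=viewer.camera(n);cv2.imwrite(f'pics/{n}5.png',im[:,:,::-1])
    crop('s',f'pics/{n}5.png',*b,5 if n=='scene' else 4.6,f'pics/{n}5c.png')
v0=.5522
e=edge('scene','pics/scene5.png',.396,v0+np.linspace(-.07,.07,8),.069);print(e[:,1].mean(),e[:,1])
e=edge('top','pics/top5.png',.394,v0+np.linspace(.04,.08,5),.069);print(e[:,1].mean(),e[:,1])
# blade top edges along slide, initial images, L channel, both sides
vb=np.array([.6926,.3588,0])@V
for n in('scene','top'):
    im=cv2.cvtColor(cv2.imread(f'pics/{n}0.png'),cv2.COLOR_BGR2GRAY)
    for z,dv in((.078,-.006),(.078,0),(.078,.006)):
        t=np.arange(.380,.412,.002)
        P=np.array([px(n,q*U+(vb+dv)*V+np.array([0,0,z])) for q in t]).astype(np.float32)
        print(n,dv,cv2.remap(im,P[None,:,0],P[None,:,1],cv2.INTER_LINEAR)[0])
E
```

```text
t 7.35 pos [0.559  0.1046 0.0855] yang 86.86 z [ 0.    -0.002 -1.   ] F [-0.4 -4.7  6.6] 0.18322907769404845
tool-axis delta frac [ 0.0018 -1.4282  0.0228]
0.39517012413059094 [0.3956 0.3956 0.3947 0.3954 0.3947 0.395  0.3951 0.3952]
0.393304446362568 [0.3933 0.3934 0.3937 0.3931 0.393 ]
scene -0.006 [115 115 116 113 101  75  26  21  34  56  80 106 109 109 111 112]
scene 0 [113 104  74  27   9  11  16  27  37  53  79 108 111 111 111 112]
scene 0.006 [ 62  12   9  20  22  17  18  26  31  52  84 108 112 110 110 112]
top -0.006 [ 27  22  28  30  22  27  39  52  68  92 114 125 126 127 129 127]
top 0 [ 73  57  43  35  30  26  29  45  67  91 110 121 124 126 126 123]
top 0.006 [111 110 106  97  87  77  63  61  70  86  97 104 107 106 110 112]
```

View pics/scene5c.png

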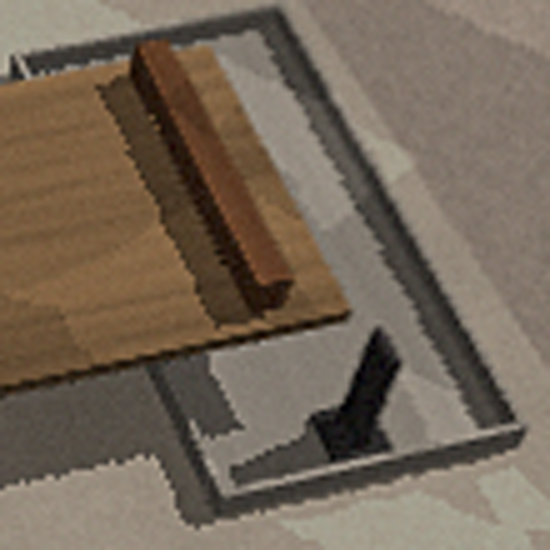

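View pics/top5c.png

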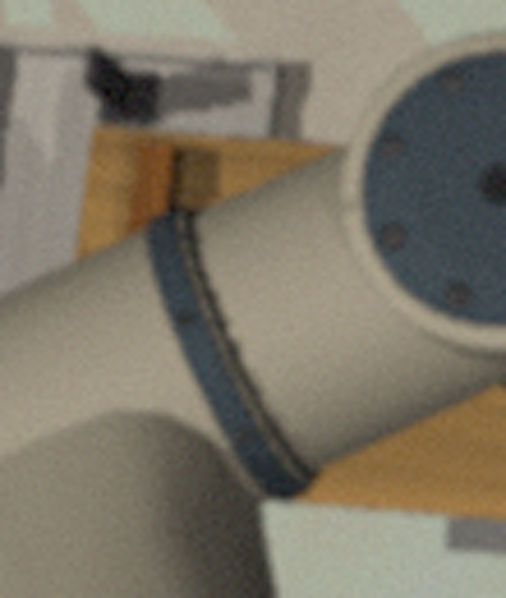

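View pics/scene5.png

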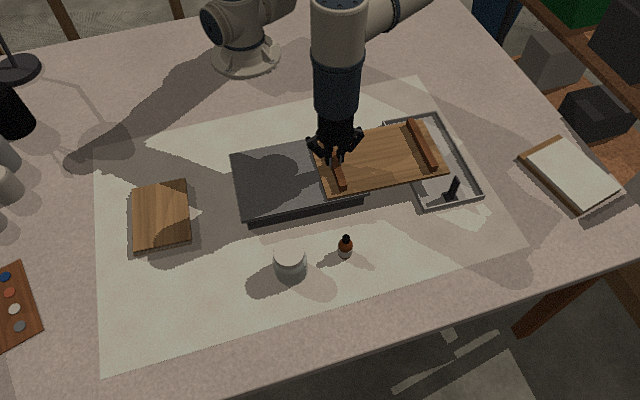

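The leading edge is now within about 1 mm, short of the blade's mid-thickness in both views (scene 0.3952 against 0.3965, top 0.3933 against 0.3945). The board is still flat. I'll make a 1.2 mm correction.

Request:
arm_command([
  {"xyz":[0,0.008,0],"twist":0,"hand":255},
  {"xyz":[0,0,0],"twist":0,"hand":255},
  {"xyz":[0,0,0],"twist":0,"hand":255},
  {"xyz":[0,0,0],"twist":0,"hand":255},
])

```text
t: 7.85
tool_pos: [0.559, 0.1053, 0.0855]
ee_rot: [0.027, 1.0, -0.001, 0.0]
force: [-1.0, -6.8, 8.1]
grip_width: 0.186
```

```bash
python3 - <<'E'
from h import *
np.set_printoptions(precision=4,suppress=True)
tool([.547,-.1093,.0825])
for n in('scene','top'):
    im=viewer.camera(n);cv2.imwrite(f'pics/{n}6.png',im[:,:,::-1])
v0=.5522
e=edge('scene','pics/scene6.png',.396,v0+np.linspace(-.07,.07,8),.069);print(e[:,1].mean(),e[:,1])
e=edge('top','pics/top6.png',.394,v0+np.linspace(.04,.08,5),.069);print(e[:,1].mean(),e[:,1])
E
```

```text
t 7.85 pos [0.559  0.1053 0.0855] yang 86.86 z [ 0.    -0.003 -1.   ] F [-1.  -6.8  8.1] 0.18588353530600876
tool-axis delta frac [ 0.0015 -1.4331  0.0242]
0.3957589030314084 [0.3966 0.3958 0.396  0.3953 0.3959 0.3951 0.3959 0.3956]
0.39390497005791403 [0.3938 0.3942 0.3939 0.3938 0.3938]
```

```bash
python3 - <<'E'
from plant import job_done
print(job_done())
E
```

```text
the job is handed in; nothing more can be done
None
```

I gripped the rear batten from above at 80 N and slid the panel about 216 mm straight out towards the tray. It was handed in at about 8 s, still gripped and lying flat on the block. Nothing indicates that it lifted or tipped.

**Leading edge against blade centre:** at the last check the edge was within about 0.7 mm of level, slightly short. Along the slide direction, the scene view gave 0.3958 m for the edge and about 0.3965 m for the blade. The top view gave 0.3939 m and 0.3945 m.

**Disagreements:**
- The two cameras differ by about 2 mm in absolute position, which is within the stated calibration. I therefore compared edge and blade within the same view.
- My first corner-based readings put the remaining travel at 23 mm, and the sub-pixel edge fits put it at 21 mm. I used the fits.
- In the top view the arm hid all but a short part of the leading edge.

**Forces and bystanders:** every wrist force I read stayed under about 11 N, with about 8 N of that pressing the panel down at the end. The jar and dropper bottle stood where they began in the last picture I viewed, just before the final 1.2 mm correction.

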